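# Point the lathe's chip-blower elbow at its mark

## Robot

A 6-joint arm with a two-finger parallel gripper is mounted at the origin on the work surface. World frame = base frame: x ahead of the robot, y to its left, z up, the work surface at z = 0. Lengths are in m, angles in degrees, forces in N, time in s.
With the tool pointing down it reaches from about 0.25 to 0.725 m from the base axis. Payload 9.7 kg.
Tool frame: the origin (TCP) lies at the very end of the fingers, on their centre line; the grasp point (between the pads) lies tcp_to_grasp behind it (tcp_to_grasp is the distance from the TCP to the grasp point, in m); z points along the fingers, y is the direction in which the jaws open and shut (so a half turn about z gives the same grasp; the last joint's range is limited). The gripper opens to 85 mm and grips with 20 to 120 N. Pads are 22 mm wide; open, the fingers measure 114 mm over their backs; the gripper's body (76 mm by 85 mm) begins 54 mm behind the grasp point. The pads swing forward as they close: fully open they stand 13 mm farther back than shut.
Start: joints at [-77.177, 4.979, 10.078, 95.1, 0, 90], TCP at [0.122, -0.536, 0.21] pointing down, gripper open.
Joint ranges: [-179.16, 179.16], [-48.56, 103.87], [-65.8, 70.77], [-126.05, 130.52], [-82.76, 87.17], [-180, 180]. Speed limits (degrees/s): [127.2, 127.2, 147.25, 180, 180, 180].

## Interface

Orientations are given as [roll, pitch, yaw] about the fixed x, y, z axes, in that order (R = Rz(yaw) Ry(pitch) Rx(roll)).
In Python, from workcell import * gives the robot as it stands. The module is installed in compiled form; this text tells all that it offers.
- The arm moves only by the shell command python3 -m pendant 'ROWS' [FORCE]. ROWS is JSON, a list of rows, each a list of 3 entries, a list of its own where there are three numbers: the opening in per cent of the stroke, from 0 (shut) to 100 (fully open), then the shift along the world's x, y, z in mm, then the turn, a rotation vector about the world's x, y, z in degrees. A call has 1 to 20 rows; each row is the pose to reach, as a shift and turn from the pose measured when the call began; what a row does not reach only later rows make up. A row lasts 1/8 s, in which the tool goes at most 62.5 mm and 10.7 degrees, less where a joint would pass 70% of its speed; a pose out of reach is approached as far as the arm can. A call with a gripper value outside its range is refused whole. The fingers move at their own pace and stop on an object; FORCE is the grip in N (left out, the last holds). Time passes only in rows, so rows that repeat a pose let the fingers close. It gives the time, the measured TCP pose, the force and the opening at its end, in the units of the state.
- get_obs(): the state, without advancing time (a new reading comes with each control period).
- camera(name): name is "side" or "top" or "wrist"; returns a dict with "img" (400x640x3 uint8, red, green, blue), "fx", "fy", "cx", "cy" (pixels), "k1" (the pictures are not rectified: a ray, as slopes to the right and down, at radius r is drawn at 1 + k1 r^2 times it, then the intrinsics apply), "cam_to_world" (4x4, takes a point from camera to world coordinates); the wrist camera has in their place "T_tool_cam" (4x4, takes a point from camera to tool coordinates, whose origin is the TCP and whose axes are the flange's). Camera axes: x right, y down, z forward; pixel columns grow to the right and rows downward; lengths in m; the calibration is good to about 2 mm. A picture is of the moment at which its call begins: read the wrist's pose just before it. There is no depth.
- job_done(): hands the job in, once; it reports no verdict.
Trained networks look in a picture, given as the dict that the camera call returned (one of the last four; its "shot" number tells which), for a name from the list of things; names that differ only in an ending like _2 or _b are one class to them, and where a whole thing is asked for, a point or a joint stands for the part that bears it (a point fixed in the world has none). Each returns a list of dicts, best first, with "confidence" (0 to 1); they miss things now and then, are a little off and sometimes report something else, mostly with a low value. They report only what shows in the picture. A call takes as long as a camera call. They do not tell look-alikes from the thing itself.
- regions_of(picture, label): "region" (400x640 bool, what is visible of it).
- pinpoint(picture, label): "position" ([x, y, z] in m, in world coordinates, good to about 4 mm: a listed point, or the origin of a listed thing).
The state is a dict: "time": time; "q": joint angles; "qd": joint speeds; "joint_efforts": joint torques, N m; "ee_pos": TCP position; "tcp_rot": TCP orientation; "wrist_force": force on the tool from outside, world axes, zero at the start; "torque": the same for the moment, N m; "opening": finger opening in m.
Only numpy, scipy, OpenCV 4.12 (cv2) and the standard library are available. Lean on these libraries where they do the work, as an engineer would, in place of code of your own. Each camera call takes 0.05 s, during which the arm holds its last target. There are 200 camera calls.

## Task

In the bowl turner's workshop, the brass air elbow has been started by hand on its threaded stub. Screw it further on (clockwise seen from above) until its outlet points at the red mark painted on its foot, without running past the mark, then let go. Leave the blue elbow as it is.

Things in the scene. Friction and masses are not known exactly. Their poses are not given: they have to be found in the camera images.
- brass_elbow: Brass pipe elbow. Origin on its upright turning axis, 97 mm above the bench, mid-height of its blocky middle, which is 36 mm along x, 32 mm in y between flat faces, from 22 mm below to 20 mm above the origin; grip it there from above across y. x: level, out along the outlet branch (27 mm thick, 35 mm collar 53 to 73 mm out); z up. Below, a round socket 41 mm across.
- brass_outlet (a point): Centre of the brass elbow's outlet mouth, 75 mm from the axis along its x, 97 mm above the bench. It starts 0.7 to 1.35 rad short of the mark, to be turned clockwise seen from above. The elbow sinks 0.3 mm per radian; thread friction of about 0.12 N m keeps it where it is left; it cannot come off.
- red_mark (a point): Point on the red radial line (45 mm long, 10 mm wide) painted on the brass elbow's foot, a fixed lavender disc 190 mm across, 25 mm high. It lies 75 mm from the axis, 26 mm above the bench; the outlet mouth is straight above it when the elbow points at the mark. x: outward from the axis, z up.
- blue_outlet (a point): Outlet mouth centre of the blue plastic elbow, same shape and height as the brass one, on a like foot with a white mark; it turns as easily and is to be left alone. Its axis is at least 220 mm from the brass one's.
Not all that is in view belongs to the job. What is shaped like the part that bears brass_elbow but brown or purple is not meant.

How it is judged:
By the outcome, as a careful person would: the job done as asked, in the order asked, and still so for the second after the job is handed in, with the robot touching nothing.
It also fails if it takes over 32 s, if anything falls off the work surface, if the arm or the gripper's body presses on something with over 40 N, if the wrist force passes 120 N, or if a joint passes its speed limit or range.

## Working session

There is one attempt and no reset: what is moved stays moved. The work goes in short steps, Python scripts to look and compute and a shell command to move; the robot and the scene stay as the last step left them, time stands still between calls to the robot, and variables do not carry over. Pictures are saved under pics/ and viewed, about 8 in all and at most 12, crops included, and the job is handed in when it is done.

```bash
mkdir -p pics
python3 - <<'E'
from workcell import *
import cv2,numpy as np
o=get_obs();print(o)
for n in ["top","side"]:
    p=camera(n);cv2.imwrite(f"pics/{n}1.png",p["img"][:,:,::-1])
    T=np.array(p["cam_to_world"]);print(n,T.round(3).tolist(),p["fx"],p["k1"])
    for l in ["brass_elbow","brass_outlet","red_mark","blue_outlet"]:
        for d in pinpoint(p,l): print(l,np.round(d["position"],4),round(d["confidence"],2))
E
```

```text
{'time': 0.0, 'q': array([-7.71755851e+01,  5.01245359e+00,  1.00337143e+01,  9.50991768e+01,
       -8.81334516e-04,  9.00018501e+01]), 'qd': array([ 0.06003966, -0.05659435, -0.01557186,  0.01399467, -0.02529721,
        0.04606986]), 'joint_efforts': array([-7.01166337e-04, -5.20381951e+01,  4.64807332e+01,  1.60943315e-02,
        6.80765243e-05,  4.08468054e-05]), 'ee_pos': array([ 0.12201827, -0.53602932,  0.20926347]), 'tcp_rot': array([-1.79922084e+02,  8.83849663e-04,  1.28225660e+01]), 'wrist_force': array([ 0.27076493,  0.09073657, -0.40040262]), 'torque': array([-0.00989333, -0.05401683, -0.07097927]), 'opening': 0.0852102222687155}
top [[-0.013, -0.995, 0.098, 0.351], [-1.0, 0.013, -0.003, -0.09], [0.001, -0.098, -0.995, 1.246], [0.0, 0.0, 0.0, 1.0]] 459.8265918504536 -0.0747307105823681
brass_elbow [ 0.2754 -0.2516  0.0961] 0.93
brass_elbow [0.2987 0.1819 0.0931] 0.91
brass_elbow [ 0.2546 -0.479   0.0973] 0.87
brass_elbow [ 0.5504 -0.1766  0.0939] 0.7
brass_elbow [ 0.4841 -0.4389  0.095 ] 0.67
brass_outlet [ 0.5658 -0.105   0.0981] 0.91
brass_outlet [0.2885 0.254  0.097
[... 334 characters left out ...]
, 0.363, -0.387, 0.298], [-0.017, -0.711, -0.703, 0.846], [0.0, 0.0, 0.0, 1.0]] 408.35823750970485 0.024113999484507608
brass_elbow [ 0.2593 -0.4752  0.0966] 0.96
brass_elbow [0.3048 0.1811 0.0987] 0.95
brass_elbow [ 0.2791 -0.2482  0.0963] 0.81
brass_elbow [ 0.5566 -0.1704  0.0974] 0.73
brass_elbow [ 0.4863 -0.437   0.0946] 0.68
brass_outlet [0.2861 0.254  0.0979] 0.96
brass_outlet [ 0.5648 -0.0995  0.0958] 0.91
brass_outlet [ 0.2576 -0.1779  0.0983] 0.9
brass_outlet [ 0.456  -0.3651  0.0949] 0.81
red_mark [ 0.5626 -0.4177  0.0268] 0.86
red_mark [0.3834 0.1875 0.0263] 0.86
red_mark [ 0.3313 -0.4769  0.0256] 0.72
red_mark [ 0.6213 -0.1549  0.0274] 0.62
blue_outlet [0.6632 0.2153 0.0963] 0.79
```

View pics/top1.png

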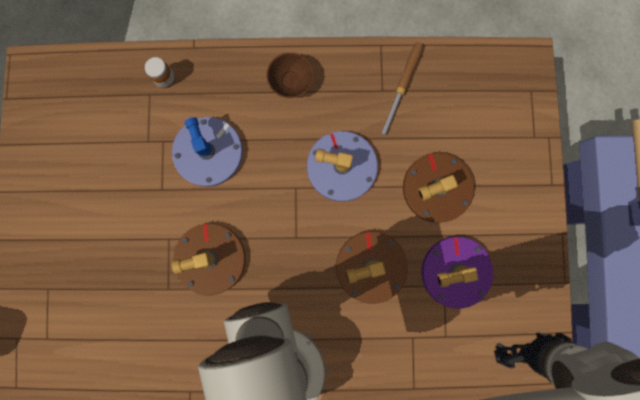

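View pics/side1.png

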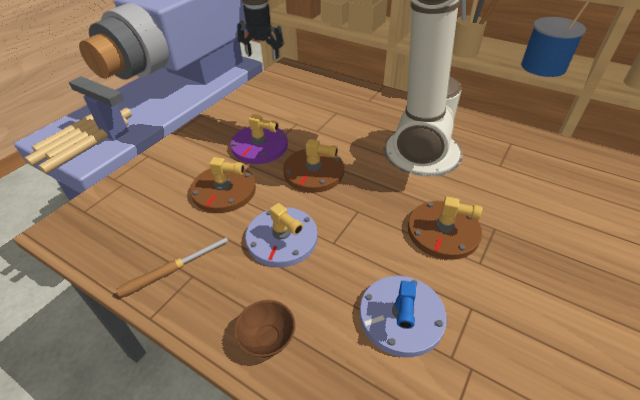

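Six candidates in top view. Brass elbow on lavender foot is at top (342,166), side (281,236), and fits. Brass elbows on brown are at top (208,259), (372,267) and (439,187). Brass on purple is at (458,272). Blue on lavender is at (208,151). Only (342,166) has brass, a lavender foot and a red mark, so I'll confirm that one in a crop and fit the disc and the red line.

```bash
cat > h.py <<'E'
import numpy as np,cv2
def ray2plane(p,uv,z,T=None):
    """pixels (N,2) -> world xy on plane z"""
    T=np.array(p["cam_to_world"]) if T is None else T
    K=np.array([[p["fx"],0,p["cx"]],[0,p["fy"],p["cy"]],[0,0,1.]])
    n=cv2.undistortPoints(np.float64(uv).reshape(-1,1,2),K,np.array([p["k1"],0,0,0.])).reshape(-1,2)
    d=np.c_[n,np.ones(len(n))]@T[:3,:3].T
    return T[:3,3]+d*((z-T[2,3])/d[:,2])[:,None]
def measure(p,guess,T=None,tag=""):
    """disc centre + red-line direction on the foot near guess xy"""
    h=cv2.cvtColor(p["img"],cv2.COLOR_RGB2HSV).astype(int);H,S,V=h[...,0],h[...,1],h[...,2]
    v,u=np.mgrid[:400,:640];uv=np.c_[u.ravel(),v.ravel()]
    W=ray2plane(p,uv,.025,T)[:,:2].reshape(400,640,2)
    r=np.hypot(*(W-guess).transpose(2,0,1));near=r<.115
    lav=near&(H>108)&(H<135)&(S>40)&(V>60)
    red=near&((H<6)|(H>174))&(S>150)&(V>90)
    c=max(cv2.findContours(lav.astype(np.uint8),0,1)[0],key=cv2.contourArea)
    P=ray2plane(p,cv2.convexHull(c).reshape(-1,2),.025,T)[:,:2]
    from scipy.optimize import least_squares
    s=least_squares(lambda x:np.hypot(*(P-x[:2]).T)-x[2],[*guess,.095],loss="soft_l1",f_scale=.001).x
    R=W[red];m=R.mean(0);vv=np.linalg.svd(R-m)[2][0];vv*=np.sign(vv@(m-s[:2]))
    print(tag,"disc",s.round(4),"red n",len(R),"mean",m.round(4),"r",np.hypot(*(m-s[:2])).round(4),"ang centre->mean",np.degrees(np.arctan2(*(m-s[:2])[::-1])).round(2),"line ang",np.degrees(np.arctan2(*vv[::-1])).round(2))
    return s,m
E
python3 - <<'E'
from workcell import *
import workcell,cv2
from h import *
print(tcp_to_grasp if 'tcp_to_grasp' in globals() else dir(workcell))
for n in ["top","side"]:
    p=camera(n);measure(p,np.array([.553,-.174]),tag=n)
    if n=="side": cv2.imwrite("pics/crop.png",cv2.resize(p["img"][190:280,220:350,::-1],None,fx=5,fy=5,interpolation=2))
E
```

```text
0.0187
top disc [ 0.5477 -0.1777  0.0941] red n 30 mean [ 0.6156 -0.1563] r 0.0712 ang centre->mean 17.5 line ang 18.29
side disc [ 0.5545 -0.1702  0.0976] red n 43 mean [ 0.613  -0.1564] r 0.0601 ang centre->mean 13.3 line ang 18.63
```

View pics/crop.png

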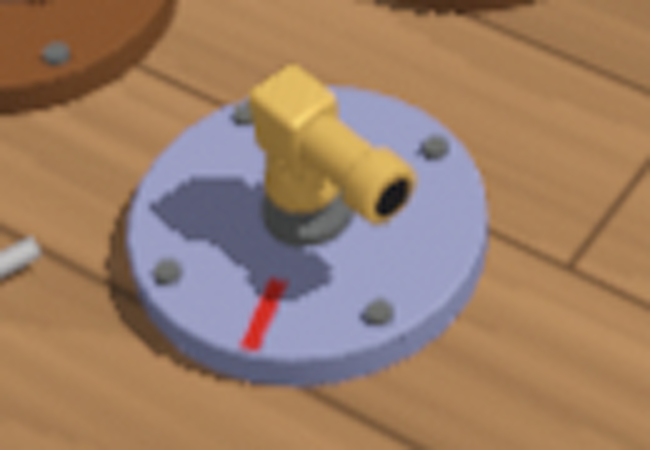

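The crop shows the brass elbow on the lavender foot with the red mark at crop (265,315), and its outlet at crop (392,198) is still short of the mark. I'll move to hover over it.

```bash
python3 -m pendant '[[100,[50,42,20],[0,0,8]],[100,[110,92,25],[0,0,18]],[100,[160,134,25],[0,0,28]],[100,[210,176,25],[0,0,38]],[100,[260,218,25],[0,0,48]],[100,[310,260,25],[0,0,58]],[100,[360,302,25],[0,0,66]],[100,[400,336,25],[0,0,67]],[100,[430,361,25],[0,0,67]],[100,[430,361,25],[0,0,67]],[100,[430,361,25],[0,0,67]]]' 40
python3 - <<'E'
from workcell import *
import cv2
from h import *
from scipy.spatial.transform import Rotation as Ro
o=get_obs();print(o["ee_pos"],o["tcp_rot"],o["q"].round(1),o["time"])
p=camera("wrist");cv2.imwrite("pics/w1.png",p["img"][:,:,::-1])
T=np.eye(4);T[:3,:3]=Ro.from_euler("xyz",o["tcp_rot"],degrees=True).as_matrix();T[:3,3]=o["ee_pos"];T=T@np.array(p["T_tool_cam"])
print(T.round(3).tolist())
try: measure(p,np.array([.551,-.175]),T,"wrist")
except Exception as e: print(e)
for l in ["brass_elbow","brass_outlet","red_mark"]:
    for d in pinpoint(p,l): print(l,np.round(d["position"],4),round(d["confidence"],2))
E
```

```text
time: 1.98
ee_pos: [0.552, -0.1751, 0.2348]
tcp_rot: [-180.0, 0.0, 79.9]
wrist_force: [0.6, -0.2, -0.2]
opening: 0.0853
[ 0.55199362 -0.17510881  0.23476417] [-1.79960696e+02  9.19613459e-03  7.98754504e+01] [-17.6   9.8  18.2  98.4  -0.   82.5] 1.975
[[0.985, -0.168, -0.048, 0.564], [-0.175, -0.948, -0.267, -0.107], [-0.001, 0.271, -0.963, 0.398], [0.0, 0.0, 0.0, 1.0]]
wrist disc [ 0.5484 -0.1749  0.0935] red n 252 mean [ 0.6153 -0.1539] r 0.0701 ang centre->mean 17.39 line ang 17.91
brass_elbow [ 0.2766 -0.251   0.0988] 0.92
brass_elbow [ 0.5462 -0.1734  0.0978] 0.87
brass_outlet [ 0.5665 -0.1021  0.102 ] 0.97
brass_outlet [ 0.2592 -0.1796  0.1006] 0.68
red_mark [ 0.6178 -0.1545  0.0255] 0.79
red_mark [ 0.5622 -0.4125  0.0241] 0.58
red_mark [ 0.3514 -0.2391  0.0285] 0.57
```

View pics/w1.png

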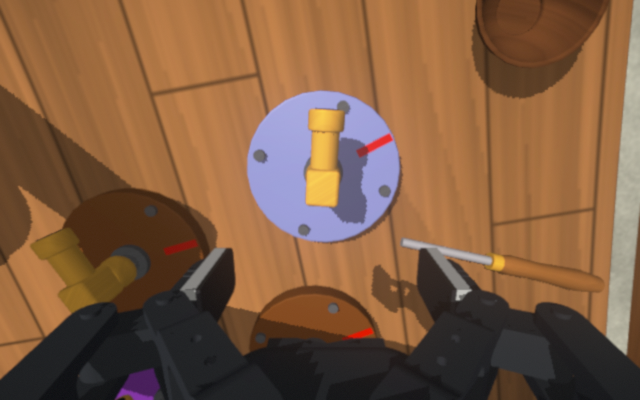

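The wrist view shows the target at (324,165), with its outlet at (326,112), block top at (322,188) and red mark at (375,145). Next I'll measure the block and branch directions.

Run:
```python
from workcell import *
from h import *
from scipy.spatial.transform import Rotation as Ro
o=get_obs();p=camera("wrist")
T=np.eye(4);T[:3,:3]=Ro.from_euler("xyz",o["tcp_rot"],degrees=True).as_matrix();T[:3,3]=o["ee_pos"];T=T@np.array(p["T_tool_cam"])
h=cv2.cvtColor(p["img"],cv2.COLOR_RGB2HSV)
m=np.zeros((400,640),bool);m[95:215,290:350]=True
m&=(h[...,0]>12)&(h[...,0]<30)&(h[...,1]>120)&(h[...,2]>110)
rows=[(v,np.flatnonzero(m[v]).min(),np.flatnonzero(m[v]).max()) for v in range(100,215) if m[v].sum()>10]
print(rows[::6],rows[-4:])
mid={v:((a+b)/2,b-a) for v,a,b in rows}
def pt(vs,z): 
    vs=[v for v in vs if v in mid]; return ray2plane(p,[[np.mean([mid[v][0] for v in vs]),np.mean(vs)]],z,T)[0][:2]
a=pt(range(178,202),.117);b=pt(range(113,130),.106);c=pt(range(140,165),.104)
print("block top mid",a,"collar",b,"branch",c)
for q in (b,c): print(np.degrees(np.arctan2(*(q-a)[::-1])))
print("branch-collar",np.degrees(np.arctan2(*(b-c)[::-1])))
```

```text
[(108, np.int64(311), np.int64(330)), (114, np.int64(309), np.int64(343)), (120, np.int64(309), np.int64(343)), (126, np.int64(309), np.int64(342)), (132, np.int64(313), np.int64(337)), (138, np.int64(312), np.int64(337)), (144, np.int64(312), np.int64(337)), (150, np.int64(312), np.int64(336)), (156, np.int64(311), np.int64(336)), (162, np.int64(311), np.int64(336)), (168, np.int64(307), np.int64(338)), (174, np.int64(306), np.int64(340)), (180, np.int64(307), np.int64(339)), (186, np.int64(307), np.int64(338)), (192, np.int64(307), np.int64(338)), (198, np.int64(306), np.int64(337)), (204, np.int64(325), np.int64(335))] [(201, np.int64(307), np.int64(337)), (202, np.int64(307), np.int64(337)), (203, np.int64(310), np.int64(336)), (204, np.int64(325), np.int64(335))]
block top mid [ 0.5479985  -0.17672149] collar [ 0.56235102 -0.11565587] branch [ 0.55551335 -0.14371119]
76.77358282195249
77.17509124174421
branch-collar 76.3028525579309
```

```bash
python3 -m pendant '[[100,[-4,0,-50],[0,0,-3]],[100,[-4,0,-100],[0,0,-3]],[100,[-4,0,-140],[0,0,-3]],[100,[-4,0,-154],[0,0,-3]],[100,[-4,0,-154],[0,0,-3]],[40,[-4,0,-154],[0,0,-3]],[20,[-4,0,-154],[0,0,-3]],[20,[-4,0,-154],[0,0,-3]],[20,[-4,0,-154],[0,0,-3]],[20,[-4,0,-154],[0,0,-3]],[20,[-4,0,-154],[0,0,-3]],[20,[-4,0,-154],[0,0,-3]]]' 50; python3 -c "
from workcell import *
o=get_obs();print(o['torque'],o['wrist_force'],o['q'].round(1))"
```

```text
time: 3.72
ee_pos: [0.5481, -0.1764, 0.0826]
tcp_rot: [179.8, 0.0, 76.7]
wrist_force: [0.3, 0.3, 6.0]
opening: 0.0307
[ 0.00350181  0.02731019 -0.00037016] [0.34049869 0.30459113 5.96861039] [-17.8   7.7  -1.   81.1  -0.   85.4]
```

```bash
python3 -m pendant '[[20,[0,0,0],[0,0,-6]],[20,[0,0,0],[0,0,-14]],[20,[0,0,0],[0,0,-22]],[20,[0,0,0],[0,0,-30]],[20,[0,0,0],[0,0,-38]],[20,[0,0,0],[0,0,-45]],[20,[0,0,0],[0,0,-50]],[20,[0,0,0],[0,0,-50]],[20,[0,0,0],[0,0,-50]]]'
cat > look.py <<'E'
import sys
from workcell import *
from h import *
from scipy.spatial.transform import Rotation as Ro
o=get_obs();p=camera("wrist");print(o["tcp_rot"],o["ee_pos"],o["torque"],o["wrist_force"])
cv2.imwrite(sys.argv[1],p["img"][:,:,::-1])
T=np.eye(4);T[:3,:3]=Ro.from_euler("xyz",o["tcp_rot"],degrees=True).as_matrix();T[:3,3]=o["ee_pos"];T=T@np.array(p["T_tool_cam"])
t=camera("top")
for n,q,TT in (("wrist",p,T),("top",t,None)):
    try: measure(q,np.array([.548,-.175]),TT,n)
    except Exception as e: print(n,e)
    for l in ["brass_outlet","red_mark"]:
        for d in pinpoint(q,l):
            x=d["position"]
            if np.hypot(x[0]-.548,x[1]+.175)<.12: print(n,l,np.round(x,4),np.degrees(np.arctan2(x[1]+.1755,x[0]-.548)).round(1))
E
python3 look.py pics/w2.png
```

```text
time: 4.85
ee_pos: [0.5477, -0.176, 0.0825]
tcp_rot: [179.9, 0.0, 26.8]
wrist_force: [-2.0, 2.8, 0.1]
opening: 0.0305
[1.79907312e+02 3.61952816e-02 2.68429562e+01] [ 0.54773324 -0.17601991  0.08246128] [ 0.86650552  0.6566784  -0.0904069 ] [-2.00136054  2.80689785  0.06717027]
wrist disc [ 0.5489 -0.175   0.0933] red n 303 mean [ 0.629  -0.1495] r 0.084 ang centre->mean 17.62 line ang 15.25
wrist brass_outlet [ 0.6178 -0.1406  0.1019] 26.6
wrist red_mark [ 0.6168 -0.1564  0.0277] 15.5
top disc [ 0.5487 -0.1778  0.0924] red n 0 mean [nan nan] r nan ang centre->mean nan line ang nanh.py:21: RuntimeWarning: Mean of empty slice.
  R=W[red];m=R.mean(0);vv=np.linalg.svd(R-m)[2][0];vv*=np.sign(vv@(m-s[:2]))
  ret = um.true_divide(
```

View pics/w2.png

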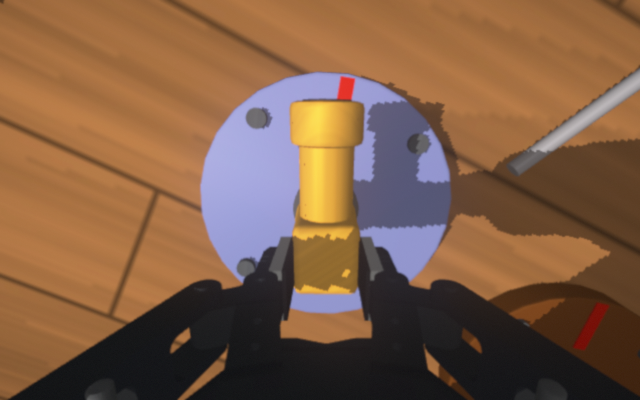

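The gripped elbow follows the tool, with its outlet at (326,120). The mark shows to the clockwise side at (346,88). Readings put the mark at about 17.6°, so I'll turn a further 8.5°, staying slightly short.

```bash
python3 -m pendant '[[20,[0,0,0],[0,0,-4]],[20,[0,0,0],[0,0,-7]],[20,[0,0,0],[0,0,-8.5]],[20,[0,0,0],[0,0,-8.5]],[20,[0,0,0],[0,0,-8.5]]]'
python3 look.py pics/w3.png 2>&1 | grep -v arn
```

```text
time: 5.78
ee_pos: [0.5477, -0.176, 0.0824]
tcp_rot: [179.9, 0.0, 18.3]
wrist_force: [-1.5, 3.8, 1.7]
opening: 0.0307
  R=W[red];m=R.mean(0);vv=np.linalg.svd(R-m)[2][0];vv*=np.sign(vv@(m-s[:2]))
  ret = um.true_divide(
[1.79917707e+02 3.84364122e-02 1.83215924e+01] [ 0.54768234 -0.17595592  0.08240168] [1.07252359 0.70543227 0.02729642] [-1.48753581  3.77290672  1.6592176 ]
wrist disc [ 0.5489 -0.1751  0.0933] red n 317 mean [ 0.6286 -0.1498] r 0.0836 ang centre->mean 17.59 line ang 16.53
wrist brass_outlet [ 0.6218 -0.1537  0.0987] 16.5
wrist red_mark [ 0.6162 -0.1554  0.0281] 16.4
top disc [ 0.5546 -0.1679  0.0814] red n 0 mean [nan nan] r nan ang centre->mean nan line ang nan
```

View pics/w3.png

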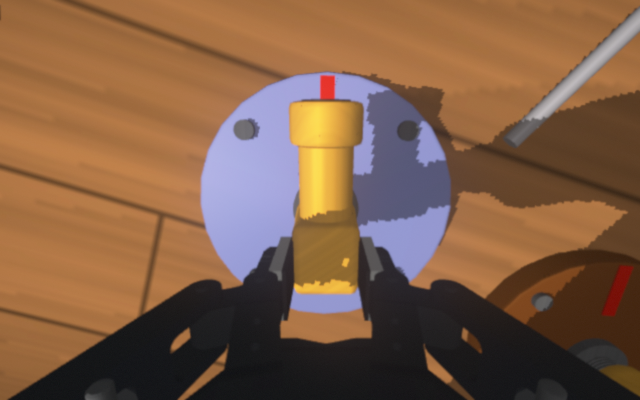

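The outlet (326) and the mark (328) are now in line, and the elbow is a fraction of a degree short. I'll let go and rise.

```bash
python3 -m pendant '[[45,[0,0,0],[0,0,0]],[60,[0,0,0],[0,0,0]],[80,[0,0,0],[0,0,0]],[100,[0,0,0],[0,0,0]],[100,[0,0,0],[0,0,0]],[100,[0,0,0],[0,0,0]],[100,[0,0,40],[0,0,0]],[100,[0,0,90],[0,0,0]],[100,[0,0,130],[0,0,0]],[100,[0,0,130],[0,0,0]],[100,[0,0,130],[0,0,0]]]'
python3 look.py pics/w4.png 2>&1 | grep -v arn
```

```text
time: 7.45
ee_pos: [0.5476, -0.1759, 0.2116]
tcp_rot: [179.9, 0.1, 18.3]
wrist_force: [0.5, 0.1, -0.4]
opening: 0.0853
  R=W[red];m=R.mean(0);vv=np.linalg.svd(R-m)[2][0];vv*=np.sign(vv@(m-s[:2]))
  ret = um.true_divide(
[1.79939316e+02 6.89319884e-02 1.82976260e+01] [ 0.54762162 -0.17594202  0.21162401] [ 0.01324627  0.01349206 -0.02349706] [ 0.51727128  0.11947274 -0.40898287]
wrist disc [ 0.5489 -0.1752  0.0935] red n 128 mean [ 0.6277 -0.1502] r 0.0827 ang centre->mean 17.64 line ang 18.44
wrist brass_outlet [ 0.5479 -0.1736  0.0991] 93.0
wrist brass_outlet [ 0.6198 -0.1536  0.0985] 17.0
wrist red_mark [ 0.6148 -0.1555  0.0262] 16.7
top disc [ 0.5586 -0.1483  0.0626] red n 0 mean [nan nan] r nan ang centre->mean nan line ang nan
```

View pics/w4.png

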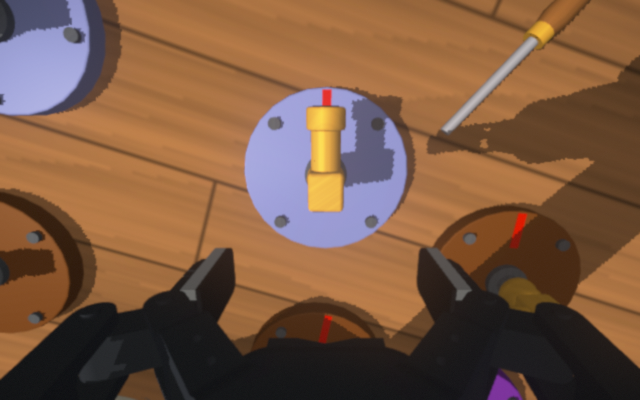

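The elbow is released and the gripper is clear of it. The outlet at (326,107) is in line with the mark at (327,97).

```bash
python3 -c "
from workcell import *
print(job_done())"
```

```text
the job is handed in; nothing more can be done
None
```

I gripped the brass elbow on the lavender foot and turned it about 58.5° (1.02 rad) clockwise. I then let go, raised the gripper clear and handed the job in at about 7.5 s.

**Alignment:** The last wrist picture shows the outlet in line with the red mark. The tool, and with it the gripped elbow, ended at 18.3°. I measured the mark at about 17.6° from the foot's centre, so the elbow is about 0.7° short and not past the mark.

**Checks that disagreed or failed:**
- The fit of the red line's own direction gave 18.4° after release. Earlier readings, some with the line partly hidden, ran from 15.3° to 18.6°.
- The trained network put the outlet at 17.0° and the mark at 16.7°. That agrees within its accuracy that the two are in line.
- The top camera's view was blocked by the arm, so it gave no final check.

**Blue elbow:** I never went near it, but I did not measure it again at the end.

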